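Hang the rinsed filter bowls to drain

ROBOT

A 6-joint arm with a two-finger parallel gripper is mounted at the origin on the work surface. World frame = base frame: x ahead of the robot, y to its left, z up, the work surface at z = 0. Lengths are in m, angles in rad, forces in N, time in s.
With the tool pointing down it reaches from about 0.35 to 0.775 m from the base axis. Payload 5.5 kg.
Tool frame: the origin (TCP) lies on the centre line of the jaws, within the pads' length; the fingertips stand robot.tcp_to_tips ahead of it and the grasp point (between the pads) lies 2 mm behind it (robot.tcp_to_tips is the distance from the TCP to the fingertips, in m); z points along the fingers, x is the direction in which the jaws open and shut, and the axes are right-handed (so a half turn about z gives the same grasp; the last joint's range is limited). The gripper opens to 85 mm and grips with 20 to 120 N. Pads are 22 mm wide; open, the fingers measure 114 mm over their backs; the gripper's body (76 mm by 85 mm) begins 54 mm behind the grasp point. The pads swing forward as they close: fully open they stand 13 mm farther back than shut.
Start: joints at [1.042, 0.313, 0.046, 1.304, 0, 1.431], TCP at [0.218, 0.532, 0.248] pointing down, gripper open.
Joint ranges: [-2.76, 2.76], [-0.86, 1.69], [-1.03, 1.26], [-2.2, 2.34], [-1.47, 1.5], [-3.14, 3.14]. Speed limits (rad/s): [2.57, 2.57, 3.14, 3.14, 3.14, 3.14].

INTERFACE

Orientations are given as a unit quaternion [x, y, z, w].
In Python, from workcell import telemetry, cams, finish_job, robot gives the robot as it stands. The module is installed in compiled form; this text tells all that it offers.
- The arm moves only by the shell command python3 -m creep 'ROWS' [FORCE]. ROWS is text: rows parted by semicolons, each of 5 numbers parted by spaces: the shift along the tool's x, y, z in mm, then the turn about the tool's z in rad, then the finger opening in mm, from 0 to 85.4. A call has 1 to 20 rows; each row is the pose to reach, as a shift and turn from the pose measured when the call began, along the tool's axes at that moment; what a row does not reach only later rows make up. A row lasts 1/8 s, in which the tool goes at most 62.5 mm and 10.7 degrees, less where a joint would pass 70% of its speed; a pose out of reach is approached as far as the arm can. A call with a gripper value outside its range is refused whole. The fingers move at their own pace and stop on an object; FORCE is the grip in N (left out, the last holds). Time passes only in rows, so rows that repeat a pose let the fingers close. It gives the time, the measured TCP pose, the force and the opening at its end, in the units of the state.
- telemetry.state(): the state, without advancing time (a new reading comes with each control period).
- cams.grab_frame(name): name is "scene" or "top"; returns the picture (420x560x3 uint8, red, green, blue); there is no depth.
- cams.camera_model(name): a dict with "fovy" (degrees; the focal length in pixels is half the picture's height over the tangent of half this angle, whatever the lens; pixels are square), "cx", "cy" (the principal point, pixels), "view" (4x4, takes a point from world to camera coordinates). Camera axes: x right, y up, looking along -z (the intrinsics and any distortion apply to the point x, -y, -z); pixel columns grow to the right and rows downward; lengths in m; the calibration is good to about 2 mm. A picture is of the moment at which its call begins. camera_model takes no time and is no camera call.
- finish_job(): hands the job in, once; it reports no verdict.
The state is a dict: "time_s": time; "joints": joint angles; "dq": joint speeds; "joint_efforts": joint torques, N m; "position": TCP position; "eef_rot": TCP orientation; "force": force on the tool from outside, world axes, zero at the start; "ft_torque": the same for the moment, N m; "finger_gap": finger opening in m.
Only numpy, scipy, OpenCV 4.12 (cv2) and the standard library are available. Lean on these libraries where they do the work, as an engineer would, in place of code of your own. Each camera call takes 0.05 s, during which the arm holds its last target.

TASK

The two rinsed filter bowls, one white and one blue, lie on their sides in their rubber rests. Hang each one mouth-down on a peg of its own on the drain rack (either peg will do), slid fully home so that the tip of the peg meets the inside of the closed end, and leave both hanging there at rest. Never drop the clean bowls or put them down on the worktop or in the drip tray, and leave the ring wrench, the spare cartridge and the grease jar where they are.

Things in the scene. Friction and masses are not known exactly. Their poses are not given: they have to be found in the camera images.
- bowl_a_mid (a point): White round filter bowl lying on its side in a black rest: its centre, on its axis, 55 from mouth and from closed end, 39.5 above the worktop at the start. x axis: along the bowl's axis from the mouth to the closed end; at the start level, mouth towards the robot within 30 degrees, z up. Outer diameter 56, length 110.
- bowl_a: The white bowl as a whole, same origin and axes as its centre point. Wall 3.5 (bore 49), closed end 5 thick, so 105 deep; the inside of the closed end is 50 from the centre along +x. A drain boss (diameter 20) sticks 8 out of the closed end. A thin black seal rings the mouth. 85 to 170 g.
- rest_a: Fixed black rubber rest under the white bowl: base 100 x 56, 6 thick, with two rails along its x axis, tops 18 above the worktop; it is no wider than the bowl, whose sides are free to grasp from above. Origin: centre of the underside; x axis along the bowl.
- bowl_b_mid (a point): Blue round filter bowl lying on its side in a black rest: its centre, on its axis, 55 from mouth and from closed end, 39.5 above the worktop at the start. x axis: along the bowl's axis from the mouth to the closed end; at the start level, mouth towards the robot within 30 degrees, z up. Outer diameter 56, length 110.
- bowl_b: The blue bowl as a whole, same origin and axes as its centre point. Wall 3.5 (bore 49), closed end 5 thick, so 105 deep; the inside of the closed end is 50 from the centre along +x. A drain boss (diameter 20) sticks 8 out of the closed end. A thin black seal rings the mouth. 85 to 170 g.
- rest_b: Fixed black rubber rest under the blue bowl: base 100 x 56, 6 thick, with two rails along its x axis, tops 18 above the worktop; it is no wider than the bowl, whose sides are free to grasp from above. Origin: centre of the underside; x axis along the bowl.
- peg_1_tip (a point): Left (+y) orange draining peg: the end of its rounded tip, 147 above the worktop. Round bar of diameter 20. z axis: along the peg, out of the tip, rising 35 degrees above level and leaning away from the robot (within 17 degrees to a side); y axis level. A seated bowl has this tip against the inside of its closed end and its upper inner wall lying on the peg.
- peg_2_tip (a point): Right (-y) orange draining peg: the end of its rounded tip, 147 above the worktop. Round bar of diameter 20. z axis: along the peg, out of the tip, rising 35 degrees above level and leaning away from the robot (within 17 degrees to a side); y axis level. A seated bowl has this tip against the inside of its closed end and its upper inner wall lying on the peg.
- rack: Fixed drain rack: steel drip tray 220 x 270, 16 high, and on its robot side a grey cross bar 22 x 22, its centre 70 above the worktop, on two uprights. Each peg starts at the bar's centre line, 135 behind its tip; the pegs are parallel, 130 apart. A seated bowl's rim stays 30 from the bar's centre. Origin: centre of the tray's underside; y axis along the bar.
- wrench: Bystander: flat white ring wrench lying on the worktop beyond the rack; ring 100 outside diameter, handle 95 long along its y axis, 10 thick; origin at the centre of the ring, on the worktop.
- cartridge: Bystander: spare off-white filter cartridge standing upright, diameter 52, 122 high; origin at the centre of its foot.
- grease_jar: Bystander: white jar with a blue cap, diameter 60, 55 high; origin at the centre of its foot.
- bowl_a_mouth (a point): Centre of the open mouth of the white bowl, 55 from its centre along -x; axes as the bowl's.
- bowl_a_end (a point): Centre of the outer face of the white bowl's closed end, 55 from its centre along +x; axes as the bowl's.
- bowl_b_mouth (a point): Centre of the open mouth of the blue bowl, 55 from its centre along -x; axes as the bowl's.
- bowl_b_end (a point): Centre of the outer face of the blue bowl's closed end, 55 from its centre along +x; axes as the bowl's.
Mind the look-alikes: they are no part of the job. Leave any turquoise look-alike of the bowl_b alone.

How it is judged:
On the way:
1. one bowl is seated mouth-down on a peg (((x of peg_1_tip in the frame of bowl_a_mid between 0.042 and 0.055 m and y of peg_1_tip in the frame of bowl_a_mid between -0.024 and 0.024 m and z of peg_1_tip in the frame of bowl_a_mid between -0.024 and 0.024 m and angle between the x axis of bowl_a_mid and the z axis of peg_1_tip, either way round below 0.25 rad) or (x of peg_2_tip in the frame of bowl_a_mid between 0.042 and 0.055 m and y of peg_2_tip in the frame of bowl_a_mid between -0.024 and 0.024 m and z of peg_2_tip in the frame of bowl_a_mid between -0.024 and 0.024 m and angle between the x axis of bowl_a_mid and the z axis of peg_2_tip, either way round below 0.25 rad) or (x of peg_1_tip in the frame of bowl_b_mid between 0.042 and 0.055 m and y of peg_1_tip in the frame of bowl_b_mid between -0.024 and 0.024 m and z of peg_1_tip in the frame of bowl_b_mid between -0.024 and 0.024 m and angle between the x axis of bowl_b_mid and the z axis of peg_1_tip, either way round below 0.25 rad) or (x of peg_2_tip in the frame of bowl_b_mid between 0.042 and 0.055 m and y of peg_2_tip in the frame of bowl_b_mid between -0.024 and 0.024 m and z of peg_2_tip in the frame of bowl_b_mid between -0.024 and 0.024 m and angle between the x axis of bowl_b_mid and the z axis of peg_2_tip, either way round below 0.25 rad))), for 0.2 s.
At the end, for the whole second after the job is handed in: Each bowl is on a peg of its own, mouth down the peg: the tip of the peg is inside it within 8 mm of the inside of its closed end, the bowl's axis within 0.25 rad of the peg's, and both bowls are at rest (under 20 mm/s) ((((x of peg_1_tip in the frame of bowl_a_mid between 0.042 and 0.055 m and y of peg_1_tip in the frame of bowl_a_mid between -0.024 and 0.024 m and z of peg_1_tip in the frame of bowl_a_mid between -0.024 and 0.024 m and angle between the x axis of bowl_a_mid and the z axis of peg_1_tip, either way round below 0.25 rad) and (x of peg_2_tip in the frame of bowl_b_mid between 0.042 and 0.055 m and y of peg_2_tip in the frame of bowl_b_mid between -0.024 and 0.024 m and z of peg_2_tip in the frame of bowl_b_mid between -0.024 and 0.024 m and angle between the x axis of bowl_b_mid and the z axis of peg_2_tip, either way round below 0.25 rad)) or ((x of peg_2_tip in the frame of bowl_a_mid between 0.042 and 0.055 m and y of peg_2_tip in the frame of bowl_a_mid between -0.024 and 0.024 m and z of peg_2_tip in the frame of bowl_a_mid between -0.024 and 0.024 m and angle between the x axis of bowl_a_mid and the z axis of peg_2_tip, either way round below 0.25 rad) and (x of peg_1_tip in the frame of bowl_b_mid between 0.042 and 0.055 m and y of peg_1_tip in the frame of bowl_b_mid between -0.024 and 0.024 m and z of peg_1_tip in the frame of bowl_b_mid between -0.024 and 0.024 m and angle between the x axis of bowl_b_mid and the z axis of peg_1_tip, either way round below 0.25 rad))) and linear speed of each of bowl_a, bowl_b below 0.02 m/s); the robot touches nothing.
It fails at once if the white bowl is dropped or put down on the worktop or in the drip tray (height (world z) of any of bowl_a_mouth, bowl_a_end below 0.034 m).
It fails at once if the blue bowl is dropped or put down on the worktop or in the drip tray (height (world z) of any of bowl_b_mouth, bowl_b_end below 0.034 m).
It fails at once if the ring wrench is moved by more than 20 mm or tipped (distance of wrench from where it was at the start of the episode above 0.02 m or angle between wrench's own z axis and vertical above 0.35 rad).
It fails at once if the spare cartridge is moved by more than 20 mm or tipped (distance of cartridge from where it was at the start of the episode above 0.02 m or angle between cartridge's own z axis and vertical above 0.35 rad).
It fails at once if the grease jar is moved by more than 20 mm or tipped (distance of grease_jar from where it was at the start of the episode above 0.02 m or angle between grease_jar's own z axis and vertical above 0.35 rad).
It also fails if it takes over 56 s, if anything falls off the work surface, if the arm or the gripper's body presses on something with over 40 N, if the wrist force passes 120 N, or if a joint passes its speed limit or range.

## Working session

There is one attempt and no reset: what is moved stays moved. The work goes in short steps, Python scripts to look and compute and a shell command to move; the robot and the scene stay as the last step left them, time stands still between calls to the robot, and variables do not carry over. Pictures are saved under pics/ and viewed, and the job is handed in when it is done.

```bash
mkdir -p pics; ls
python3 - <<'E'
from workcell import telemetry, cams, robot
import cv2
s=telemetry.state(); print(s); print([a for a in dir(robot) if a[0]!='_'], robot.tcp_to_tips)
for n in("scene","top"):
    im=cams.grab_frame(n); cv2.imwrite(f"pics/{n}0.png",im[:,:,::-1]); print(n,cams.camera_model(n))
E
```

```text
pics
{'time_s': 0.0, 'joints': array([ 1.04237929e+00,  3.14011258e-01,  4.49535004e-02,  1.30358218e+00,
       -3.73674191e-05,  1.43120811e+00]), 'dq': array([ 0.0006169 ,  0.00027473, -0.00068318, -0.00067721,  0.00062973,
       -0.00068614]), 'joint_efforts': array([-1.76248395e-03, -4.80630898e+01,  2.98531419e+01,  1.93475210e-02,
       -1.65305073e-04,  3.12825392e-06]), 'position': array([0.21775031, 0.53164921, 0.24739224]), 'eef_rot': array([ 8.30392592e-01,  5.57177972e-01, -8.21324995e-04,  4.18923175e-04]), 'force': array([-0.32427418, -0.01579608, -0.24799818]), 'ft_torque': array([-0.00302113, -0.00652755,  0.04160449]), 'finger_gap': 0.08531003844204371}
['IKError', 'tcp_to_tips'] 0.017
scene {'fovy': 57.69864569950281, 'cx': 280.60525392809575, 'cy': 201.51437298920936, 'view': array([[ 0.20316888,  0.97889249, -0.02217871, -0.09838985],
       [-0.55154192,  0.13312935,  0.82345497,  0.22567422],
       [ 0.80902652, -0.15506794,  0.56694799, -1.59921542],
       [ 0.        ,  0.        ,  0.        ,  1.        ]])}
top {'fovy': 57.60930757016291, 'cx': 281.5695043529798, 'cy': 212.18233037910878, 'view': array([[-1.75471983e-02, -9.99792575e-01,  1.03393673e-02,
        -7.25241733e-04],
       [ 9.92538615e-01, -1.61700748e-02,  1.20853742e-01,
        -5.96046720e-01],
       [-1.20661486e-01,  1.23828659e-02,  9.92616477e-01,
        -1.04557347e+00],
       [ 0.00000000e+00,  0.00000000e+00,  0.00000000e+00,
         1.00000000e+00]])}
```

View pics/scene0.png

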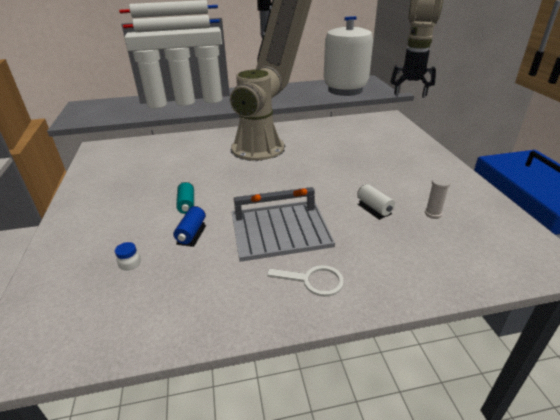

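View pics/top0.png

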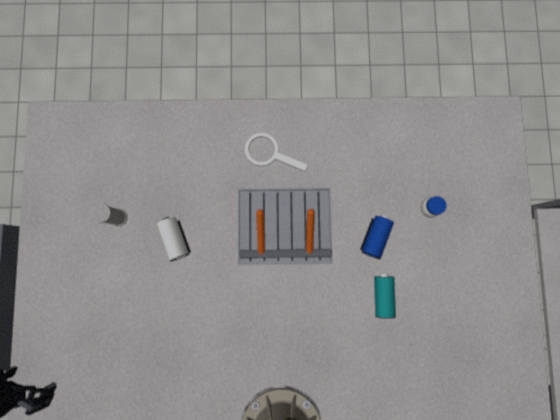

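```bash
cat > h.py <<'E'
import numpy as np, cv2
from workcell import cams
def K(n,f=None):
    m=cams.camera_model(n); f=210/np.tan(np.radians(m['fovy'])/2); return f,m['cx'],m['cy'],np.array(m['view'])
def ray(n,u,v):
    f,cx,cy,V=K(n); R=V[:3,:3];t=V[:3,3]
    d=R.T@np.array([(u-cx)/f,-(v-cy)/f,-1]); return -R.T@t,d
def onz(n,u,v,z):
    o,d=ray(n,u,v); return o+d*(z-o[2])/d[2]
def tri(u1,v1,u2,v2):
    o,d=ray('top',u1,v1);p,e=ray('scene',u2,v2)
    A=np.stack([d,-e],1);s=np.linalg.lstsq(A,p-o,rcond=None)[0]
    a=o+d*s[0];b=p+e*s[1];return (a+b)/2,np.linalg.norm(a-b)
def proj(n,P):
    f,cx,cy,V=K(n);c=V[:3,:3]@np.asarray(P)+V[:3,3];return np.array([cx-f*c[0]/c[2],cy+f*c[1]/c[2]])
def blobs(im,lo,hi,amin=60):
    h=cv2.cvtColor(im,cv2.COLOR_RGB2HSV);m=cv2.inRange(h,lo,hi)
    cs,_=cv2.findContours(m,cv2.RETR_EXTERNAL,cv2.CHAIN_APPROX_NONE)
    return [c for c in cs if cv2.contourArea(c)>amin],m
E
python3 - <<'E'
from h import *
for n in("top","scene"):
    im=cv2.imread(f"pics/{n}0.png")[:,:,::-1].copy()
    for nm,lo,hi in(("blue",(110,120,40),(130,255,255)),("teal",(80,120,40),(100,255,255)),("or",(3,150,80),(20,255,255)),("white",(0,0,185),(180,40,255))):
        for c in blobs(im,lo,hi,30)[0]:
            r=cv2.minAreaRect(c); print(n,nm,cv2.contourArea(c),np.round(r[0],1),np.round(cv2.boxPoints(r),1).tolist())
    k=cv2.resize(im[170:330,80:480] if n=="top" else im[160:310,100:480],None,fx=2,fy=2,interpolation=cv2.INTER_CUBIC)
    cv2.imwrite(f"pics/{n}0z.png",k[:,:,::-1])
E
```

```text
top blue 722.5 [376.9 236.2] [[360.3999938964844, 251.39999389648438], [374.3999938964844, 213.89999389648438], [393.3999938964844, 221.0], [379.29998779296875, 258.5]]
top blue 220.0 [436.  205.5] [[427.0, 197.0], [445.0, 197.0], [445.0, 214.0], [427.0, 214.0]]
top teal 702.0 [384.5 297. ] [[375.0, 277.0], [394.0, 277.0], [394.0, 317.0], [375.0, 317.0]]
top or 225.5 [260.  231.5] [[257.0, 210.0], [263.0, 210.0], [263.0, 253.0], [257.0, 253.0]]
top or 229.5 [309.5 230.5] [[305.20001220703125, 251.89999389648438], [307.20001220703125, 208.8000030517578], [313.8999938964844, 209.10000610351562], [311.8999938964844, 252.1999969482422]]
top white 164.0 [166.9 239. ] [[158.1999969482422, 222.5], [164.89999389648438, 220.39999389648438], [175.60000610351562, 255.5], [168.89999389648438, 257.6000061035156]]
top white 103.0 [290.  158.3] [[272.70001220703125, 156.89999389648438], [276.0, 148.0], [307.29998779296875, 159.8000030517578], [304.0, 168.60000610351562]]
scene blue 238.0 [125.2 250.1] [[113.0, 247.0], [131.8000030517578, 239.5], [137.3000030517578, 253.3000030517578], [118.5, 260.7
[... 1794 characters left out ...]
8.3000030517578], [388.0, 202.0]]
scene white 192.5 [351.5  32. ] [[333.0, 28.0], [370.0, 28.0], [370.0, 36.0], [333.0, 36.0]]
scene white 147.5 [172.5  31.9] [[126.80000305175781, 33.099998474121094], [217.89999389648438, 27.600000381469727], [218.10000610351562, 30.600000381469727], [127.0, 36.20000076293945]]
scene white 166.0 [170.1  18.5] [[132.89999389648438, 18.899999618530273], [207.0, 14.800000190734863], [207.1999969482422, 18.200000762939453], [133.10000610351562, 22.299999237060547]]
scene white 164.0 [168.    3.4] [[129.89999389648438, 3.700000047683716], [205.89999389648438, -0.30000001192092896], [206.10000610351562, 3.200000047683716], [130.10000610351562, 7.199999809265137]]
```

Run:
```python
import cv2,numpy as np
t=cv2.imread("pics/top0.png");s=cv2.imread("pics/scene0.png")
f=lambda im,x,y:cv2.resize(im[y-40:y+40,x-40:x+40],(380,280) and (290,290),interpolation=cv2.INTER_CUBIC)
cv2.imwrite("pics/crop0.png",np.vstack([np.hstack([f(t,172,239),f(t,377,245)]),np.hstack([f(s,376,200),f(s,190,220)])]))
```

```text
(no output)
```

View pics/crop0.png

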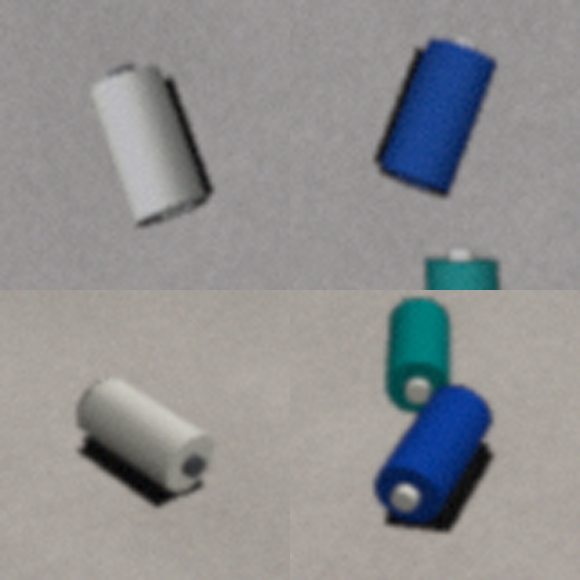

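View pics/scene0z.png

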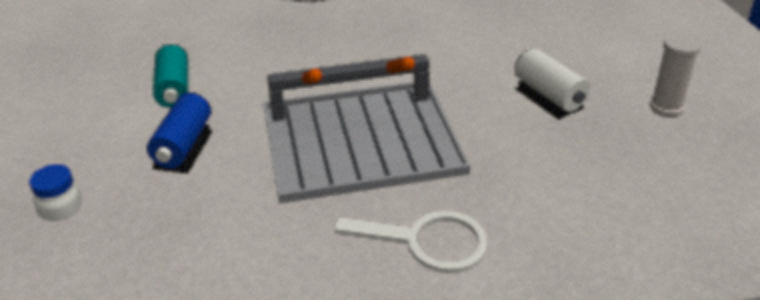

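Run:
```python
import cv2,numpy as np
t=cv2.imread("pics/top0.png");s=cv2.imread("pics/scene0.png")
a=cv2.resize(t[195:275,230:340],None,fx=7,fy=7,interpolation=cv2.INTER_CUBIC)
b=cv2.resize(s[175:225,225:325],None,fx=7,fy=7,interpolation=cv2.INTER_CUBIC)
cv2.imwrite("pics/pegt.png",a);cv2.imwrite("pics/pegs.png",b)
```

```text
(no output)
```

View pics/pegt.png

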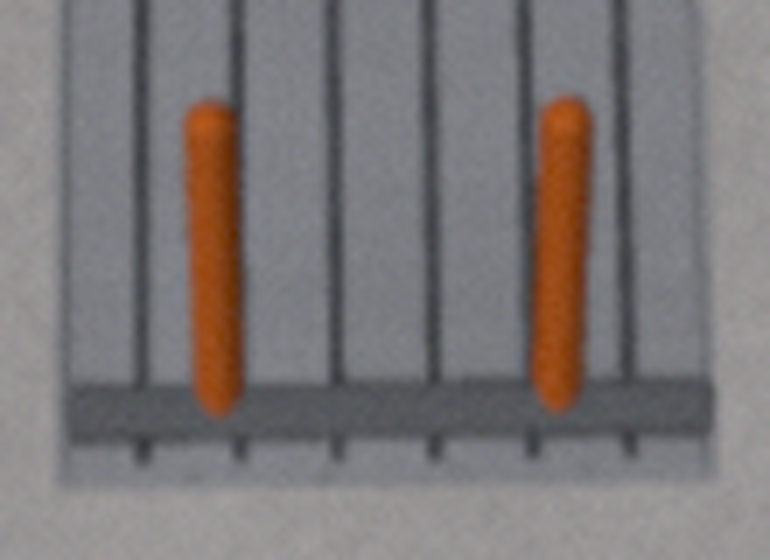

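View pics/pegs.png

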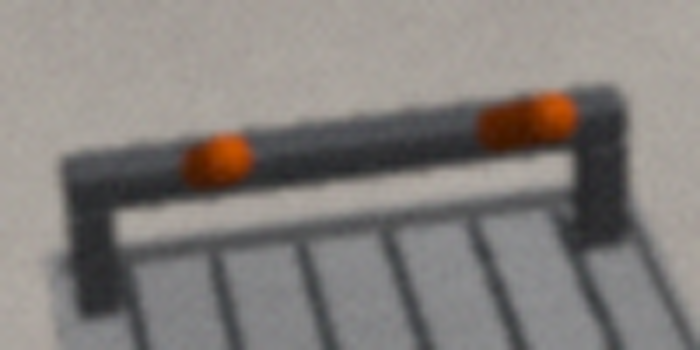

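```bash
cat > m.py <<'E'
from h import *
from scipy.optimize import brentq
o=lambda z,k,x0,y0:((z[0]+.5)/k-.5+x0,(z[1]+.5)/k-.5+y0)
zc=.147-.01*np.sin(np.radians(35))
pegs=[]
for tip,base,sc in(((211,124),(218.5,390),(233,158)),((566.5,121),(558,385),(555,117))):
    t=o(tip,7,230,195);b=o(base,7,230,195)
    C=onz('top',*t,zc)
    def d(yaw,s):
        e=np.radians(35);return C-s*np.array([np.cos(e)*np.cos(yaw),np.cos(e)*np.sin(yaw),np.sin(e)])
    def g(yaw):
        # image line angle residual
        q=proj('top',d(yaw,.11));p=proj('top',C);v=np.array(b)-p;w=q-p
        return v[0]*w[1]-v[1]*w[0]
    y=brentq(g,-.5,.5)
    s=o(sc,7,225,175)
    T=d(y,-.01)
    # cross-check using scene
    print('peg tip',T.round(4),'yaw',np.degrees(y).round(2),'base',d(y,.125).round(4),'tri',tri(*t,*s),'scene px pred',proj('scene',C).round(1),np.round(s,1))
    pegs.append((T,y))
print('sep',np.linalg.norm(pegs[0][0]-pegs[1][0]), 'bar yaw', np.degrees(np.arctan2(-(pegs[0][0]-pegs[1][0])[0],(pegs[0][0]-pegs[1][0])[1])))
for n in('top','scene'):
    V=K(n)[3];print(n,'cam at',(-V[:3,:3].T@V[:3,3]).round(3))
# bowls
for nm,boss,cor in(('white',(389.5,208.3),None),('blue',(181.7,236.6),None)):
    Bo=onz('scene',*boss,.0395); print(nm,'boss',Bo.round(4),'top px of boss',proj('top',Bo).round(1))
W=[o(p,3.625,132,199) for p in((92,90),(163,75),(207,195),(135,222))]
B=[(373.9+.5,214.4),(393.4,221.),(379.3,258.5),(360.4,251.4)]
for nm,q in(('white',W),('blue',B)):
    P=[onz('top',*p,.0395) for p in q]
    e=(P[0]+P[1])/2;m=(P[2]+P[3])/2;ax=e-m
    print(nm,'end',e.round(4),'mouth',m.round(4),'len',np.linalg.norm(ax).round(4),'wid',np.linalg.norm(P[0]-P[1]).round(4),np.linalg.norm(P[3]-P[2]).round(4),'c',((e+m)/2).round(4),'yaw',np.degrees(np.arctan2(ax[1],ax[0])).round(1))
E
python3 m.py
```

```text
peg tip [0.592  0.0462 0.147 ] yaw -0.73 base [0.4814 0.0476 0.0696] tri (array([ 0.57835272, -0.01645172,  0.14068886]), np.float64(0.12586578595485484)) scene px pred [303.2 192.1] [257.9 197.1]
peg tip [ 0.591  -0.0835  0.147 ] yaw -0.09 base [ 0.4804 -0.0833  0.0696] tri (array([ 0.59747828, -0.02061323,  0.16814988]), np.float64(0.12603016939272568)) scene px pred [256.7 198. ] [303.9 191.3]
sep 0.12971473630241104 bar yaw -0.4462097622568415
top cam at [0.465 0.003 1.11 ]
scene cam at [ 1.438 -0.182  0.719]
white boss [0.5821 0.3177 0.0395] top px of boss [164.7 218.8]
blue boss [ 0.5736 -0.3002  0.0395] top px of boss [384.1 218.2]
white end [0.5747 0.3117 0.0395] mouth [0.4772 0.2767 0.0395] len 0.1036 wid 0.0556 0.0581 c [0.526  0.2942 0.0395] yaw 19.8
blue end [ 0.5751 -0.2997  0.0395] mouth [ 0.4713 -0.2551  0.0395] len 0.113 wid 0.0564 0.0559 c [ 0.5232 -0.2774  0.0395] yaw -23.2
```

```bash
cat > go.py <<'E'
import sys,numpy as np
from workcell import telemetry
from scipy.spatial.transform import Rotation as R
s=telemetry.state();q=R.from_quat(s['eef_rot']);M=q.as_matrix()
print('t',round(s['time_s'],2),'pos',s['position'].round(4),'xang',np.degrees(np.arctan2(M[1,0],M[0,0])).round(2),'zaxis',M[:,2].round(4),'F',s['force'].round(1),'gap',round(s['finger_gap']*1000,1),'j',s['joints'].round(2))
# args: x y z xang (tool x world angle)
if len(sys.argv)>3:
    for a in ' '.join(sys.argv[1:]).split(','):
        v=[float(k) for k in a.split()]
        print('row',(M.T@(np.array(v[:3])-s['position'])*1000).round(1), 'turn',round(-np.radians(v[3]-np.degrees(np.arctan2(M[1,0],M[0,0]))),3) if len(v)>3 else '')
E
python3 go.py .529 .297 .150 109.5
```

```text
t 0.1 pos [0.2178 0.5317 0.2475] xang 67.72 zaxis [-8.0e-04 -1.4e-03 -1.0e+00] F [ 0.2  0.8 -0.5] gap 85.6 j [ 1.04  0.31  0.05  1.3  -0.    1.43]
row [-99.  377.   97.6] turn -0.729
```

```bash
python3 -m creep '-12 50 5 -0.12 85; -26 100 20 -0.25 85; -40 150 35 -0.38 85; -53 200 50 -0.5 85; -66 250 65 -0.6 85; -79 300 80 -0.7 85; -92 350 92 -0.729 85; -99 377 97 -0.729 85; -99 377 97 -0.729 85; -99 377 97 -0.729 85' 40; python3 go.py .529 .297 .044 109.5
python3 - <<'E'
from h import *
for n in("top","scene"):
    im=cams.grab_frame(n); cv2.imwrite(f"pics/{n}1.png",im[:,:,::-1])
E
```

```text
time_s: 1.35
position: [0.5282, 0.2972, 0.1503]
eef_rot: [0.577, 0.817, -0.001, -0.0]
force: [-1.1, 0.9, 1.1]
finger_gap: 0.0849
t 1.35 pos [0.5282 0.2972 0.1503] xang 109.5 zaxis [-0.0021 -0.0015 -1.    ] F [-1.1  0.9  1.1] gap 84.9 j [ 0.38  0.42 -0.04  1.11 -0.    0.04]
row [ -0.4   0.9 106.3] turn -0.0
```

Run:
```python
import cv2,numpy as np
t=cv2.imread("pics/top1.png");s=cv2.imread("pics/scene1.png")
f=lambda im,x,y:cv2.resize(im[y-50:y+50,x-50:x+50],(390,390),interpolation=cv2.INTER_CUBIC)
cv2.imwrite("pics/crop1.png",np.hstack([f(t,172,239),f(s,376,190)]))
```

```text
(no output)
```

View pics/crop1.png

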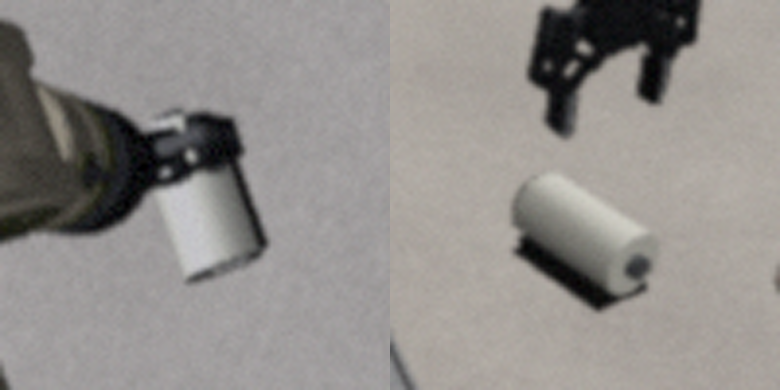

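```bash
python3 -m creep '0 1 30 0 85; 0 1 60 0 85; 0 1 90 0 85; 0 1 104 0 85; 0 1 106 0 85; 0 1 106 0 85; 0 1 106 0 50; 0 1 106 0 50; 0 1 106 0 50; 0 1 106 0 50; 0 1 106 0 50; 0 1 106 0 50' 60; python3 go.py .529 .297 .044 109.5
```

```text
time_s: 2.95
position: [0.5301, 0.2973, 0.0467]
eef_rot: [0.577, 0.817, -0.0, 0.002]
force: [-0.1, -3.8, 7.2]
finger_gap: 0.0546
t 2.95 pos [0.5301 0.2973 0.0467] xang 109.53 zaxis [ 0.0019 -0.0025 -1.    ] F [-0.1 -3.8  7.2] gap 54.6 j [ 0.38  0.5  -0.18  0.88 -0.    0.04]
row [ 0.1 -1.2  2.7] turn 0.001
```

```bash
python3 -m creep '0 0 -20 0 50; 0 0 -60 0 50; 0 0 -110 0 50; 0 0 -160 0 50; 0 0 -190 0 50; 0 0 -190 0 50'; python3 go.py .555 .0462 .225 89.6;python3 - <<'E'
from h import *
im=cams.grab_frame("scene"); cv2.imwrite(f"pics/s2.png",cv2.resize(im[100:260,220:480],None,fx=3,fy=3,interpolation=cv2.INTER_CUBIC)[:,:,::-1])
E
```

```text
time_s: 3.7
position: [0.5313, 0.2983, 0.2401]
eef_rot: [0.577, 0.817, 0.002, 0.003]
force: [0.1, -0.6, -1.5]
finger_gap: 0.0551
t 3.7 pos [0.5313 0.2983 0.2401] xang 109.52 zaxis [ 7.9e-03 -1.0e-04 -1.0e+00] F [ 0.1 -0.6 -1.5] gap 55.1 j [ 0.38  0.38  0.12  1.3  -0.    0.04]
row [-245.5  -62.    15.3] turn 0.348
```

View pics/s2.png

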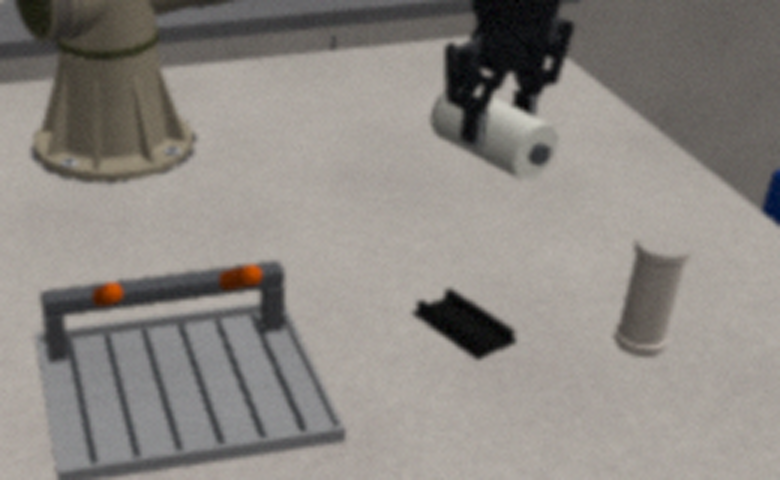

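Run:
```python
from h import *
for z in(.228,.233,.238):
    B=onz('scene',399.7,150.7,z); d=B-np.array([.5313,.2983,z]); a=np.radians(19.5)
    print(z,B.round(4),'along',d@[np.cos(a),np.sin(a),0],'lat',d@[-np.sin(a),np.cos(a),0])
```

```text
0.228 [0.5723 0.3243 0.228 ] along 0.047367301715735194 lat 0.010796178746537355
0.233 [0.5812 0.3191 0.233 ] along 0.05396399900789075 lat 0.0029899917427611378
0.238 [0.59  0.314 0.238] along 0.060560696300046304 lat -0.00481619526101508
```

```bash
python3 -m creep '-30 -7 0 0.05 50; -70 -17 0 0.12 50; -115 -29 0 0.19 50; -160 -40 3 0.26 50; -200 -51 8 0.32 50; -230 -59 12 0.348 50; -245 -62 15 0.348 50; -245 -62 15 0.348 50; -245 -62 15 0.348 50'; python3 go.py '.552 .0462 .184 89.6,.537 .0462 .162 89.6, .533 .0462 .157 89.6';python3 - <<'E'
from h import *
im=cams.grab_frame("scene"); cv2.imwrite(f"pics/s3.png",cv2.resize(im[100:260,180:400],None,fx=3,fy=3,interpolation=cv2.INTER_CUBIC)[:,:,::-1])
im=cams.grab_frame("top"); cv2.imwrite(f"pics/t3.png",cv2.resize(im[170:300,200:360],None,fx=4,fy=4,interpolation=cv2.INTER_CUBIC)[:,:,::-1])
E
```

```text
time_s: 4.88
position: [0.5536, 0.0472, 0.2229]
eef_rot: [0.709, 0.705, 0.001, 0.002]
force: [0.9, -0.3, -1.3]
finger_gap: 0.0546
t 4.88 pos [0.5536 0.0472 0.2229] xang 89.65 zaxis [ 0.0036 -0.001  -1.    ] F [ 0.9 -0.3 -1.3] gap 54.6 j [-0.06  0.28 -0.06  1.23 -0.   -0.05]
```

View pics/s3.png

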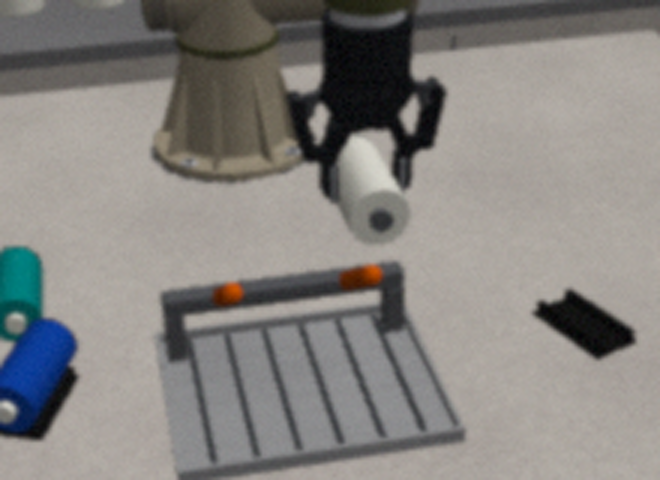

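View pics/t3.png

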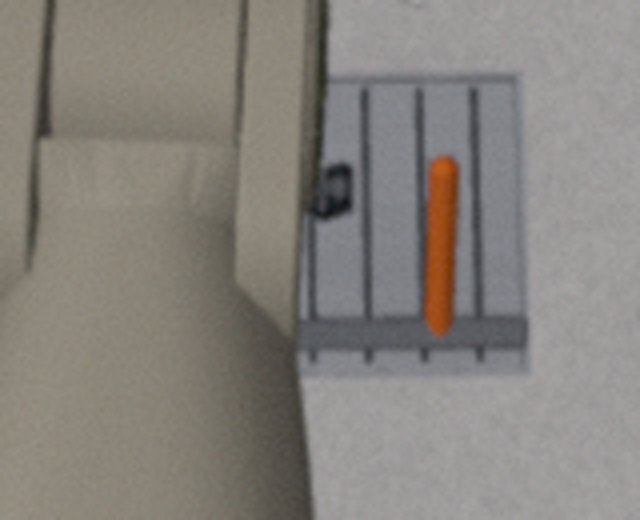

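```bash
sed -i 's/len(sys.argv)>3/len(sys.argv)>1/' go.py; python3 go.py '.552 .0462 .184 89.6,.537 .0462 .162 89.6, .533 .0462 .157 89.6'; python3 -c "
from h import *
print(onz('scene',306.3,172.7,.2159),onz('scene',306.3,172.7,.213))"
```

```text
t 4.97 pos [0.5538 0.0474 0.2233] xang 89.69 zaxis [ 0.0045 -0.0012 -1.    ] F [ 0.1 -0.8 -1.3] gap 54.7 j [-0.06  0.28 -0.06  1.23 -0.   -0.05]
row [-1.2 -2.  39.2] turn 0.002
row [ -1.2 -17.1  61.2] turn 0.002
row [ -1.3 -21.1  66.2] turn 0.002
[0.60693896 0.04782094 0.2159    ] [0.60214371 0.04914496 0.213     ]
```

```bash
python3 -m creep '-1 -1 20 0 50; -1 -2 34 0 50; -1 -3 40 0 50; -1 -6 45 0 50; -1 -10 51 0 50; -1 -14 56 0 50; -1 -17 61 0 50; -1 -17 61 0 50; -1 -17 61 0 50' 35; python3 go.py '.537 .0462 .162 89.6';python3 - <<'E'
from h import *
im=cams.grab_frame("scene"); cv2.imwrite(f"pics/s4.png",cv2.resize(im[100:260,180:400],None,fx=3,fy=3,interpolation=cv2.INTER_CUBIC)[:,:,::-1])
E
```

```text
time_s: 6.1
position: [0.5386, 0.0468, 0.1657]
eef_rot: [0.709, 0.705, 0.003, 0.004]
force: [-4.9, -0.6, 16.4]
finger_gap: 0.0548
t 6.1 pos [0.5386 0.0468 0.1657] xang 89.73 zaxis [ 0.0101 -0.0015 -0.9999] F [-4.9 -0.6 16.4] gap 54.8 j [-0.06  0.28 -0.21  1.07 -0.   -0.06]
row [-0.6 -1.6  3.6] turn 0.002
```

View pics/s4.png

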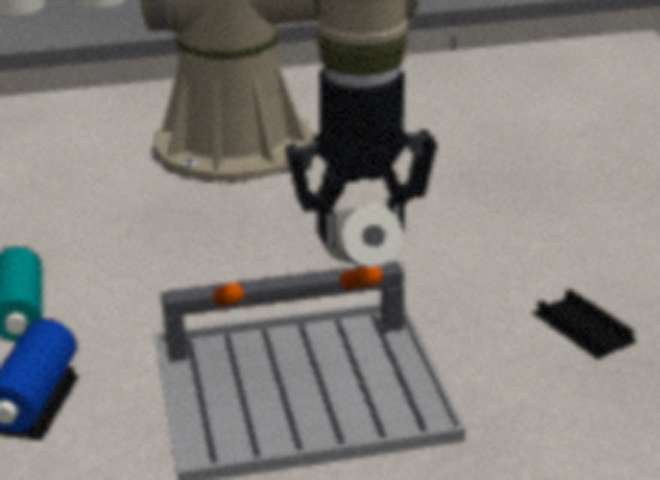

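```bash
cat > tilt.py <<'E'
import sys
from h import *
# boss px u v ; pivot x z ; r
u,v,px,pz,r=map(float,sys.argv[1:6])
o,d=ray('scene',u,v)
for t in np.linspace(0.8,1.3,2001):
    p=o+d*t
    if abs(np.hypot(p[0]-px,p[2]-pz)-r)<2.5e-4: print(p.round(4),np.degrees(np.arctan2(p[2]-pz,p[0]-px)).round(1))
E
python3 tilt.py 304 178 .5386 .1587 .057
```

```text
[0.5873 0.0471 0.1885] 31.4
[0.5871 0.0472 0.1883] 31.4
[0.4906 0.0731 0.1282] -147.6
[0.4904 0.0732 0.128 ] -147.6
```

Tilt is about 31°, y agrees. Press a few mm further to bring it parallel to the peg.

```bash
python3 -m creep '-0.5 -1.5 5 0 50; -0.5 -2 8 0 50; -0.5 -2 9 0 50; -0.5 -2 9 0 50' 30; python3 go.py;python3 - <<'E'
from h import *
im=cams.grab_frame("scene"); cv2.imwrite(f"pics/s5.png",cv2.resize(im[140:220,260:340],None,fx=6,fy=6,interpolation=cv2.INTER_CUBIC)[:,:,::-1])
E
```

```text
time_s: 6.65
position: [0.5375, 0.0467, 0.1622]
eef_rot: [0.708, 0.706, 0.005, 0.006]
force: [-12.6, 0.6, 29.7]
finger_gap: 0.0542
t 6.65 pos [0.5375 0.0467 0.1622] xang 89.79 zaxis [ 0.016  -0.0021 -0.9999] F [-12.6   0.6  29.7] gap 54.2 j [-0.06  0.27 -0.22  1.06 -0.   -0.06]
```

View pics/s5.png

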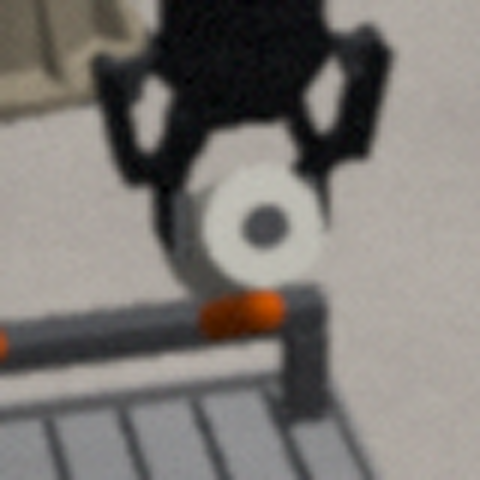

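```bash
python3 tilt.py 303.8 177.4 .5375 .1552 .057; python3 go.py '.535 .0467 .205 89.7,.730 .0467 .205 89.7'
```

```text
[0.5841 0.0474 0.1884] 35.5
[0.5838 0.0475 0.1883] 35.5
[0.4874 0.0733 0.1284] -151.8
[0.4872 0.0734 0.1282] -151.8
t 6.7 pos [0.5375 0.0468 0.1622] xang 89.8 zaxis [ 0.0161 -0.0021 -0.9999] F [-12.7  -0.6  31.1] gap 55.1 j [-0.06  0.27 -0.22  1.06 -0.   -0.06]
row [ -0.2  -1.8 -42.8] turn 0.002
row [  0.5 193.1 -39.7] turn 0.002
```

```bash
python3 -m creep '0 -2 -25 0 50; 0 0 -50 0 50; 0 15 -70 0 50; 0 45 -72 0 50; 0 80 -72 0 50; 0 115 -72 0 50; 0 145 -70 0 50; 0 161 -67 0 50; 0 161 -67 0 50; 0 161 -67 0 50' 70; python3 go.py '.700 .046 .2296 89.6,.654 .046 .1976 89.6, .628 .046 .1794 89.6,.556 .046 .1288 89.6';python3 - <<'E'
from h import *
im=cams.grab_frame("scene"); cv2.imwrite(f"pics/s6.png",cv2.resize(im[100:260,200:380],None,fx=4,fy=4,interpolation=cv2.INTER_CUBIC)[:,:,::-1])
im=cams.grab_frame("top"); cv2.imwrite(f"pics/t6.png",cv2.resize(im[130:280,200:360],None,fx=4,fy=4,interpolation=cv2.INTER_CUBIC)[:,:,::-1])
E
```

```text
time_s: 7.95
position: [0.6968, 0.0466, 0.2316]
eef_rot: [0.708, 0.706, 0.005, 0.006]
force: [0.6, 0.1, -1.9]
finger_gap: 0.0542
t 7.95 pos [0.6968 0.0466 0.2316] xang 89.82 zaxis [ 0.0152 -0.002  -0.9999] F [ 0.6  0.1 -1.9] gap 54.2 j [-0.05  0.56  0.38  1.38 -0.   -0.04]
row [-0.6  3.2  2.1] turn 0.004
row [ -0.7 -43.3  33.4] turn 0.004
row [ -0.8 -69.5  51.2] turn 0.004
row [  -0.9 -142.3  100.7] turn 0.004
```

View pics/s6.png

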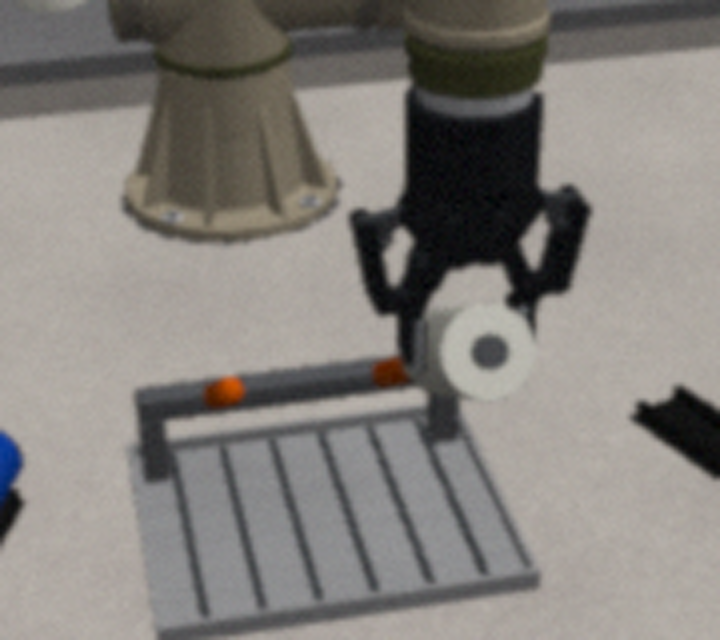

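View pics/t6.png

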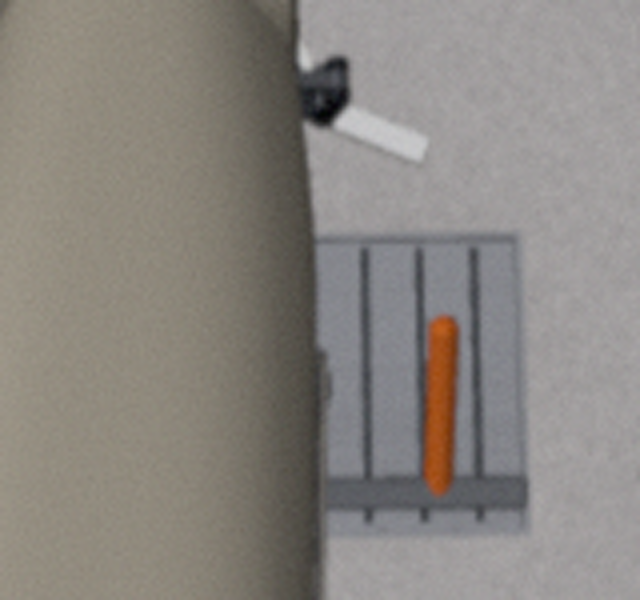

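```bash
python3 tilt.py 322.1 187.4 .6968 .2246 .057;python3 -m creep '0 -15 13 0 50; 0 -30 24 0 50; 0 -45 35 0 50; 0 -60 45 0 50; 0 -75 55.5 0 50; -0.5 -85 62 0 50; -0.5 -95 69 0 50; -0.5 -95 69 0 50'; python3 go.py '.556 .046 .1288 89.6,.564 .046 .117 89.6'
```

```text
[0.7448 0.0472 0.2558] 33.0
[0.7446 0.0473 0.2556] 33.0
[0.6499 0.0786 0.1924] -145.6
[0.6497 0.0786 0.1923] -145.6
time_s: 9.05
position: [0.6015, 0.0464, 0.1619]
eef_rot: [0.708, 0.706, 0.005, 0.006]
force: [-0.5, -0.2, -0.5]
finger_gap: 0.0539
t 9.05 pos [0.6015 0.0464 0.1619] xang 89.82 zaxis [ 0.0153 -0.002  -0.9999] F [-0.5 -0.2 -0.5] gap 53.9 j [-0.06  0.39 -0.05  1.11 -0.   -0.05]
row [ -0.5 -46.   32.4] turn 0.004
row [ -0.4 -38.1  44.3] turn 0.004
```

```bash
python3 -m creep '0 -12 8.5 0 50; 0 -24 17 0 50; 0 -32 23 0 50; 0 -38 27 0 50; 0 -42 30 0 50; 0 -46 32.5 0 50; 0 -48 34 0 50; 0 -48 34 0 50'; python3 go.py '.556 .046 .1288 89.6,.564 .046 .117 89.6';python3 - <<'E'
from h import *
im=cams.grab_frame("scene"); cv2.imwrite(f"pics/s7.png",cv2.resize(im[100:260,200:380],None,fx=4,fy=4,interpolation=cv2.INTER_CUBIC)[:,:,::-1])
E
```

```text
time_s: 10.05
position: [0.5539, 0.0464, 0.1272]
eef_rot: [0.708, 0.706, 0.005, 0.006]
force: [-0.5, 0.5, -1.3]
finger_gap: 0.0546
t 10.05 pos [0.5539 0.0464 0.1272] xang 89.81 zaxis [ 0.0152 -0.002  -0.9999] F [-0.5  0.5 -1.3] gap 54.6 j [-0.06  0.33 -0.24  0.99 -0.   -0.06]
row [-0.4  2.1 -1.6] turn 0.004
row [-0.4  9.9 10.3] turn 0.004
```

View pics/s7.png

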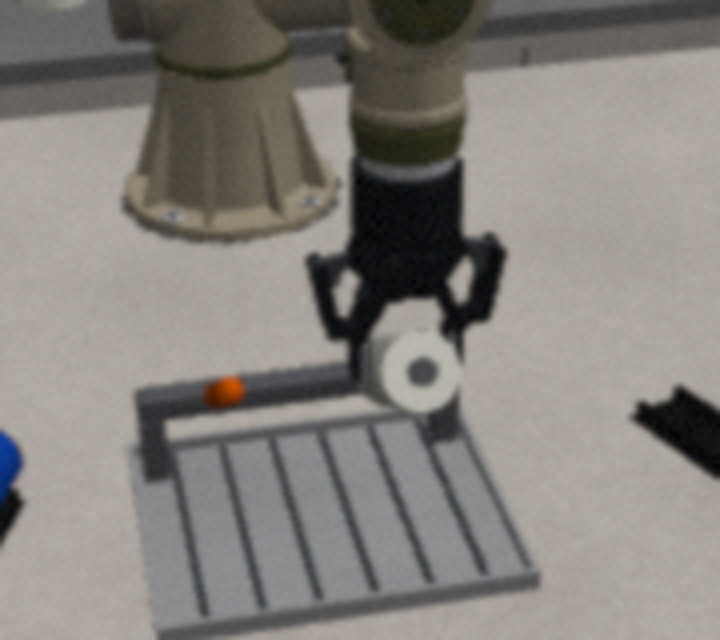

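```bash
python3 -m creep '0 -2 1.5 0 50; 0 -4 3 0 50; 0 -4 3 0 50'; python3 -m creep '0 -2 1.5 0 50; 0 -4 3 0 50; 0 -4 3 0 50'
```

```text
time_s: 10.48
position: [0.552, 0.0464, 0.1253]
eef_rot: [0.708, 0.706, 0.006, 0.008]
force: [5.2, 0.9, 3.6]
finger_gap: 0.0545
time_s: 10.85
position: [0.5522, 0.0464, 0.1247]
eef_rot: [0.708, 0.706, 0.01, 0.011]
force: [7.6, 0.5, 6.3]
finger_gap: 0.0544
```

```bash
python3 go.py '.559 .046 .1150 89.6'; python3 -m creep '0 2 3 0 50; 0 4 6 0 50; 0 5.5 8.5 0 50; 0 6.5 10.5 0 50; 0 6.5 10.5 0 50'; python3 go.py
```

```text
t 10.85 pos [0.5522 0.0464 0.1247] xang 89.82 zaxis [ 0.029  -0.002  -0.9996] F [7.6 0.5 6.3] gap 54.4 j [-0.06  0.32 -0.26  0.96 -0.   -0.06]
row [-0.3  6.5  9.9] turn 0.004
time_s: 11.48
position: [0.5588, 0.0463, 0.1156]
eef_rot: [0.708, 0.706, 0.01, 0.011]
force: [-2.9, 0.4, 13.5]
finger_gap: 0.0543
t 11.47 pos [0.5588 0.0463 0.1156] xang 89.82 zaxis [ 0.0291 -0.0023 -0.9996] F [-2.9  0.4 13.5] gap 54.3 j [-0.06  0.34 -0.26  0.95 -0.   -0.06]
```

```bash
python3 -m creep '0 0 0 0 60; 0 0 0 0 65; 0 0 0 0 75; 0 0 0 0 85; 0 0 0 0 85; 0 0 0 0 85'; python3 -m creep '0 0 -20 0 85; 0 0 -50 0 85; 0 0 -90 0 85; 0 0 -130 0 85; 0 0 -150 0 85'; python3 go.py;python3 - <<'E'
from h import *
im=cams.grab_frame("scene"); cv2.imwrite(f"pics/s8.png",cv2.resize(im[100:260,200:380],None,fx=4,fy=4,interpolation=cv2.INTER_CUBIC)[:,:,::-1])
E
```

```text
time_s: 12.22
position: [0.5588, 0.0463, 0.1156]
eef_rot: [0.708, 0.706, 0.009, 0.011]
force: [-0.1, -0.4, 0.3]
finger_gap: 0.085
time_s: 12.85
position: [0.5552, 0.0466, 0.2682]
eef_rot: [0.708, 0.706, 0.011, 0.012]
force: [0.0, -0.6, -0.3]
finger_gap: 0.0852
t 12.85 pos [0.5552 0.0466 0.2682] xang 89.83 zaxis [ 0.0326 -0.0025 -0.9995] F [ 0.  -0.6 -0.3] gap 85.2 j [-0.06  0.25  0.    1.3  -0.   -0.06]
```

View pics/s8.png

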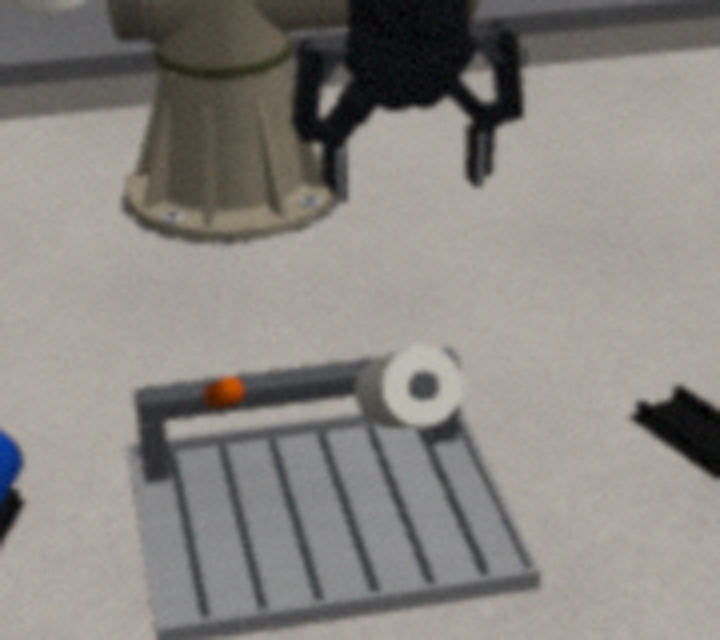

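```bash
python3 -c "
from h import *
print(proj('scene',[.611,.0462,.1426]))"; python3 go.py '.5236 -.2784 .150 67.5'
```

```text
[305.67206201 196.98318724]
t 12.9 pos [0.5559 0.0466 0.2702] xang 89.83 zaxis [ 0.0354 -0.0027 -0.9994] F [ 1.1 -0.   1.7] gap 84.9 j [-0.06  0.25  0.01  1.3  -0.   -0.06]
row [-324.7  -35.6  119.9] turn 0.39
```

```bash
python3 -m creep '-30 -3 0 0.05 85; -75 -8 0 0.12 85; -125 -13 5 0.2 85; -175 -19 20 0.28 85; -225 -24 40 0.35 85; -270 -30 70 0.39 85; -305 -33 100 0.39 85; -324 -35 120 0.39 85; -325 -35.5 120 0.39 85; -325 -35.5 120 0.39 85'; python3 go.py '.5236 -.2784 .045 67.5'
python3 - <<'E'
from h import *
im=cams.grab_frame("scene");im2=cams.grab_frame("top");f=lambda im,x,y:cv2.resize(im[y-50:y+50,x-50:x+50],(390,390),interpolation=cv2.INTER_CUBIC)
cv2.imwrite("pics/s9.png",np.hstack([f(im2,377,237),f(im,190,205)])[:,:,::-1])
E
```

```text
time_s: 14.15
position: [0.5238, -0.2782, 0.1502]
eef_rot: [0.831, 0.555, 0.014, 0.011]
force: [0.3, 0.7, 0.2]
finger_gap: 0.0849
t 14.15 pos [ 0.5238 -0.2782  0.1502] xang 67.51 zaxis [ 0.0355 -0.0024 -0.9994] F [0.3 0.7 0.2] gap 84.9 j [-0.63  0.37 -0.12  1.05  0.02 -0.24]
row [ -1.5  -3.6 105.2] turn 0.0
```

View pics/s9.png

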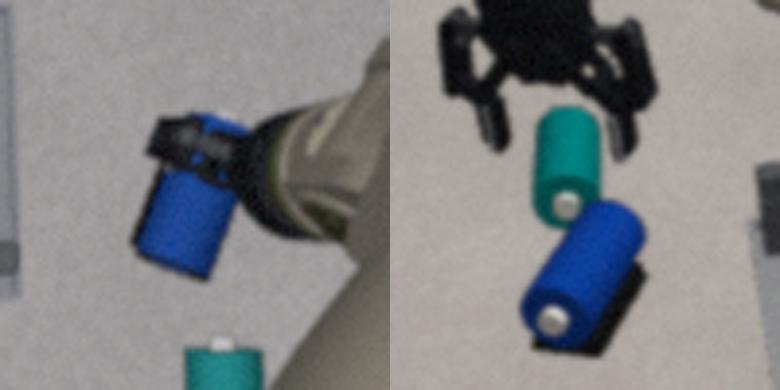

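```bash
python3 -m creep '-0.5 -1 30 0 85; -1 -2 60 0 85; -1 -3 90 0 85; -1.5 -3.5 102 0 85; -1.5 -3.5 104 0 85; -1.5 -3.5 104 0 85; -1.5 -3.5 104 0 50; -1.5 -3.5 104 0 50; -1.5 -3.5 104 0 50; -1.5 -3.5 104 0 50; -1.5 -3.5 104 0 50; -1.5 -3.5 104 0 50' 60; python3 go.py '.5236 -.2784 .24 67.5'
```

```text
time_s: 15.75
position: [0.5245, -0.2808, 0.0492]
eef_rot: [0.832, 0.555, 0.013, 0.014]
force: [-5.1, -3.0, 8.3]
finger_gap: 0.0541
t 15.75 pos [ 0.5245 -0.2808  0.0492] xang 67.47 zaxis [ 0.0375 -0.0085 -0.9993] F [-5.1 -3.   8.3] gap 54.1 j [-0.63  0.46 -0.26  0.82  0.02 -0.24]
row [   3.1    5.5 -190.7] turn -0.001
```

```bash
python3 -m creep '0 0 -15 0 50; 1 2 -50 0 50; 2 3 -100 0 50; 3 5 -150 0 50; 3 5.5 -190 0 50; 3 5.5 -190 0 50; 3 5.5 -190 0 50'; python3 go.py '.555 -.0835 .228 89.6';python3 - <<'E'
from h import *
im=cams.grab_frame("scene"); cv2.imwrite(f"pics/s10.png",cv2.resize(im[80:260,100:340],None,fx=3,fy=3,interpolation=cv2.INTER_CUBIC)[:,:,::-1])
E
```

```text
time_s: 16.62
position: [0.5234, -0.2782, 0.2392]
eef_rot: [0.831, 0.555, 0.013, 0.014]
force: [0.7, 0.6, -1.1]
finger_gap: 0.0543
t 16.62 pos [ 0.5234 -0.2782  0.2392] xang 67.48 zaxis [ 0.0374 -0.0082 -0.9993] F [ 0.7  0.6 -1.1] gap 54.3 j [-0.63  0.32  0.03  1.25  0.02 -0.24]
row [191.8 -45.8  10.8] turn -0.386
```

View pics/s10.png

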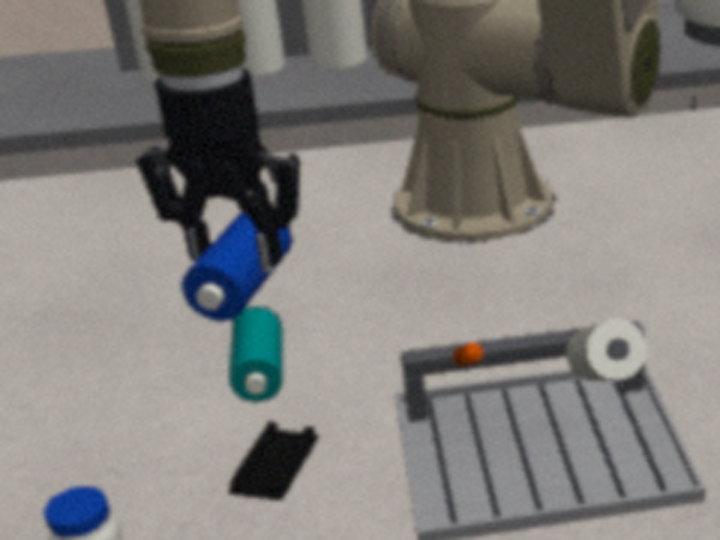

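Run:
```python
from h import *
for z in(.225,.2295,.234):
    B=onz('scene',169.7,178.3,z); d=B-np.array([.5234,-.2782,z]); a=np.radians(-22.5)
    print(z,B.round(4),'along',d@[np.cos(a),np.sin(a),0],'lat',d@[-np.sin(a),np.cos(a),0])
```

```text
0.225 [ 0.566  -0.2994  0.225 ] along 0.047488396978870806 lat -0.0032255862536285634
0.2295 [ 0.574  -0.2983  0.2295] along 0.05442371598911204 lat 0.0008077880265415195
0.234 [ 0.5819 -0.2972  0.234 ] along 0.06135903499935306 lat 0.004841162306711571
```

```bash
python3 -m creep '25 -6 0 -0.05 50; 60 -14 0 -0.12 50; 95 -22 0 -0.2 50; 130 -31 3 -0.27 50; 160 -38 7 -0.34 50; 182 -43 10 -0.386 50; 192 -46 11 -0.386 50; 192 -46 11 -0.386 50; 192 -46 11 -0.386 50'; python3 go.py '.551 -.0835 .1865 89.6,.5365 -.0835 .1645 89.6'
```

```text
time_s: 17.8
position: [0.5544, -0.0838, 0.2268]
eef_rot: [0.71, 0.704, 0.01, 0.015]
force: [0.5, 0.1, -0.7]
finger_gap: 0.0547
t 17.8 pos [ 0.5544 -0.0838  0.2268] xang 89.51 zaxis [ 0.0356 -0.0074 -0.9993] F [ 0.5  0.1 -0.7] gap 54.7 j [-0.29  0.26 -0.08  1.2   0.   -0.29]
row [ 0.5 -4.8 40.1] turn -0.002
row [  0.6 -20.1  61.6] turn -0.002
```

```bash
python3 -m creep '0 -2 20 0 50; 0.5 -4 34 0 50; 0.5 -5 40 0 50; 0.5 -8 45 0 50; 0.5 -12 51 0 50; 0.5 -16 56 0 50; 0.5 -20 61 0 50; 0.5 -21 65 0 50; 0.5 -22 68 0 50; 0.5 -22 68 0 50' 32; python3 go.py;python3 - <<'E'
from h import *
im=cams.grab_frame("scene"); cv2.imwrite(f"pics/s11.png",cv2.resize(im[140:220,210:290],None,fx=6,fy=6,interpolation=cv2.INTER_CUBIC)[:,:,::-1])
E
```

```text
time_s: 19.05
position: [0.5362, -0.0838, 0.1645]
eef_rot: [0.71, 0.704, 0.012, 0.018]
force: [-13.5, 3.6, 36.3]
finger_gap: 0.0546
t 19.05 pos [ 0.5362 -0.0838  0.1645] xang 89.48 zaxis [ 0.0431 -0.0085 -0.999 ] F [-13.5   3.6  36.3] gap 54.6 j [-0.31  0.26 -0.24  1.03  0.   -0.3 ]
```

View pics/s11.png

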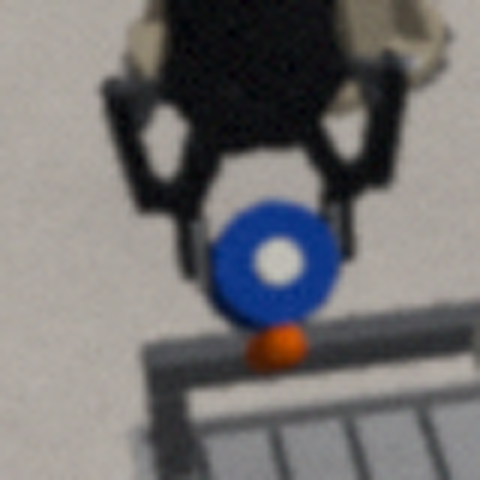

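```bash
python3 tilt.py 256.1 183.1 .5362 .155 .0555; python3 -m creep '0 -2 -25 0 50; 0 0 -50 0 50; 0 15 -68 0 50; 0 45 -71 0 50; 0 80 -71 0 50; 0 115 -70 0 50; 0 145 -68 0 50; 0 161 -65 0 50; 0 161 -65 0 50; 0 161 -65 0 50' 70; python3 go.py '.696 -.0835 .2304 89.6,.654 -.0835 .2010 89.6, .556 -.0835 .1323 89.6';python3 - <<'E'
from h import *
im=cams.grab_frame("scene"); cv2.imwrite(f"pics/s12.png",cv2.resize(im[100:260,200:380],None,fx=4,fy=4,interpolation=cv2.INTER_CUBIC)[:,:,::-1])
E
```

```text
[ 0.5813 -0.0822  0.1878] 36.0
[ 0.581  -0.0822  0.1877] 36.1
[ 0.4871 -0.0712  0.1294] -152.5
[ 0.4868 -0.0712  0.1293] -152.5
time_s: 20.35
position: [0.6936, -0.0848, 0.2362]
eef_rot: [0.71, 0.704, 0.012, 0.018]
force: [-0.5, 0.6, -0.5]
finger_gap: 0.0545
t 20.35 pos [ 0.6936 -0.0848  0.2362] xang 89.46 zaxis [ 0.042  -0.0083 -0.9991] F [-0.5  0.6 -0.5] gap 54.5 j [-0.24  0.53  0.35  1.34  0.   -0.23]
row [1.4 2.2 5.9] turn -0.003
row [  1.2 -41.   33.5] turn -0.003
row [   0.8 -141.8   98. ] turn -0.003
```

View pics/s12.png

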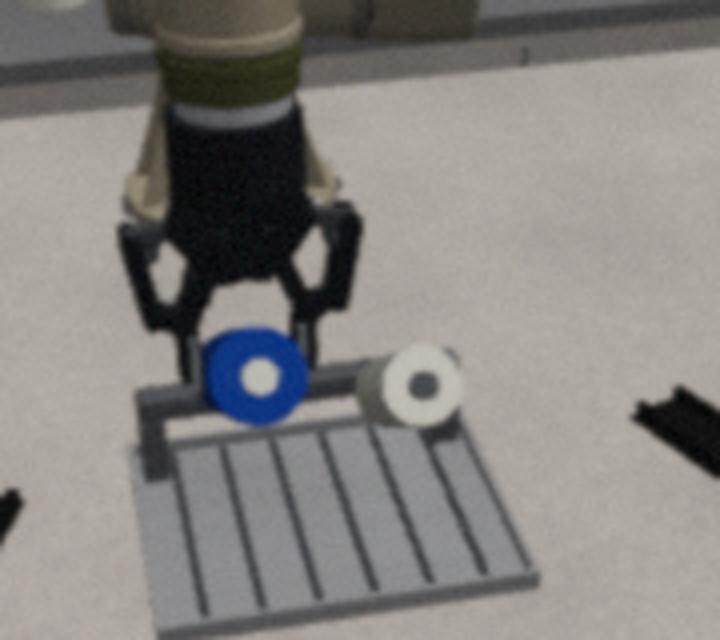

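```bash
python3 -m creep '1 -6 11 0 50; 1 -20 20 0 50; 1 -34 29 0 50; 1 -48 38 0 50; 1 -60 45.7 0 50; 1 -72 53.3 0 50; 1 -84 61 0 50; 1 -95 68 0 50; 1 -95 68 0 50'; python3 go.py '.556 -.0835 .1323 89.6'
```

```text
time_s: 21.52
position: [0.5999, -0.0833, 0.1647]
eef_rot: [0.71, 0.703, 0.012, 0.018]
force: [0.9, -0.5, -1.3]
finger_gap: 0.054
t 21.52 pos [ 0.5999 -0.0833  0.1647] xang 89.43 zaxis [ 0.0415 -0.0082 -0.9991] F [ 0.9 -0.5 -1.3] gap 54.0 j [-0.27  0.37 -0.08  1.08  0.   -0.26]
row [ -0.3 -45.2  30.5] turn -0.003
```

```bash
python3 -m creep '0 -12 8 0 50; 0 -24 16 0 50; 0 -32 21.5 0 50; 0 -38 25.5 0 50; 0 -42 28 0 50; 0 -45 30 0 50; 0 -45 30 0 50'; python3 -m creep '0 -2 1.4 0 50; 0 -4 2.8 0 50; 0 -4 2.8 0 50'; python3 go.py
```

```text
time_s: 22.4
position: [0.5562, -0.0831, 0.1328]
eef_rot: [0.71, 0.703, 0.012, 0.018]
force: [0.6, -0.9, -1.1]
finger_gap: 0.0545
time_s: 22.78
position: [0.552, -0.0831, 0.1297]
eef_rot: [0.71, 0.703, 0.012, 0.017]
force: [0.5, -0.7, -0.6]
finger_gap: 0.0542
t 22.77 pos [ 0.552  -0.0831  0.1297] xang 89.43 zaxis [ 0.0411 -0.0081 -0.9991] F [ 0.5 -0.7 -0.6] gap 54.2 j [-0.3   0.31 -0.26  0.96  0.   -0.29]
```

```bash
python3 -m creep '0 -2 1.4 0 50; 0 -4 2.8 0 50; 0 -4 2.8 0 50';python3 -m creep '0 -2 1.4 0 50; 0 -4 2.8 0 50; 0 -4 2.8 0 50'
```

```text
time_s: 23.15
position: [0.5499, -0.0832, 0.1278]
eef_rot: [0.71, 0.704, 0.013, 0.019]
force: [5.2, 1.1, 2.2]
finger_gap: 0.0542
time_s: 23.52
position: [0.5501, -0.0834, 0.1273]
eef_rot: [0.71, 0.704, 0.016, 0.022]
force: [8.1, 3.4, 5.2]
finger_gap: 0.0548
```

```bash
python3 go.py '.557 -.0834 .1172 89.6'; python3 -m creep '0 2 3 0 50; 0 4 6 0 50; 0 5.5 8.5 0 50; 0 6.5 10.5 0 50; 0 6.5 10.5 0 50'; python3 go.py
```

```text
t 23.52 pos [ 0.5501 -0.0834  0.1273] xang 89.5 zaxis [ 0.0542 -0.0088 -0.9985] F [8.1 3.4 5.2] gap 54.8 j [-0.3   0.3  -0.28  0.94  0.01 -0.29]
row [ 0.1  6.4 10.5] turn -0.002
time_s: 24.15
position: [0.5569, -0.0836, 0.1179]
eef_rot: [0.71, 0.704, 0.016, 0.022]
force: [-2.3, 0.2, 9.6]
finger_gap: 0.0541
t 24.15 pos [ 0.5569 -0.0836  0.1179] xang 89.49 zaxis [ 0.0541 -0.0091 -0.9985] F [-2.3  0.2  9.6] gap 54.1 j [-0.3   0.32 -0.27  0.92  0.01 -0.29]
```

```bash
python3 -m creep '0 0 0 0 60; 0 0 0 0 65; 0 0 0 0 75; 0 0 0 0 85; 0 0 0 0 85; 0 0 0 0 85'; python3 -m creep '0 0 -20 0 85; 0 0 -50 0 85; 0 0 -90 0 85; 0 0 -130 0 85; 0 0 -170 0 85; 0 0 -200 0 85; 0 0 -200 0 85; 0 0 -200 0 85'; python3 go.py;python3 - <<'E'
from h import *
im=cams.grab_frame("scene"); cv2.imwrite(f"pics/s13.png",cv2.resize(im[150:320,100:460],None,fx=2.2,fy=2.2,interpolation=cv2.INTER_CUBIC)[:,:,::-1])
cv2.imwrite(f"pics/s13b.png",cv2.resize(im[160:240,220:320],None,fx=7,fy=7,interpolation=cv2.INTER_CUBIC)[:,:,::-1])
a=np.array([np.cos(.611),0,np.sin(.611)]);n=np.array([-np.sin(.611),0,np.cos(.611)])
for T in((.592,.0462,.147),(.591,-.0835,.147)): print(proj('scene',np.array(T)+.013*a-.0145*n).round(1))
E
```

```text
time_s: 24.9
position: [0.5569, -0.0836, 0.1178]
eef_rot: [0.71, 0.704, 0.016, 0.022]
force: [0.6, -0.9, -0.6]
finger_gap: 0.0851
time_s: 25.9
position: [0.5459, -0.0817, 0.3167]
eef_rot: [0.71, 0.704, 0.016, 0.022]
force: [0.6, -1.0, -0.7]
finger_gap: 0.0846
t 25.9 pos [ 0.5459 -0.0817  0.3167] xang 89.49 zaxis [ 0.0531 -0.0088 -0.9986] F [ 0.6 -1.  -0.7] gap 84.6 j [-0.3   0.21  0.08  1.38  0.01 -0.29]
[305.7 197. ]
[258.2 203.2]
```

View pics/s13.png

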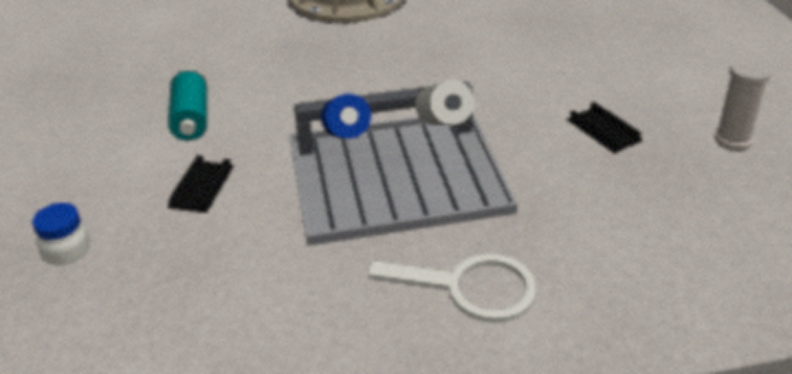

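View pics/s13b.png

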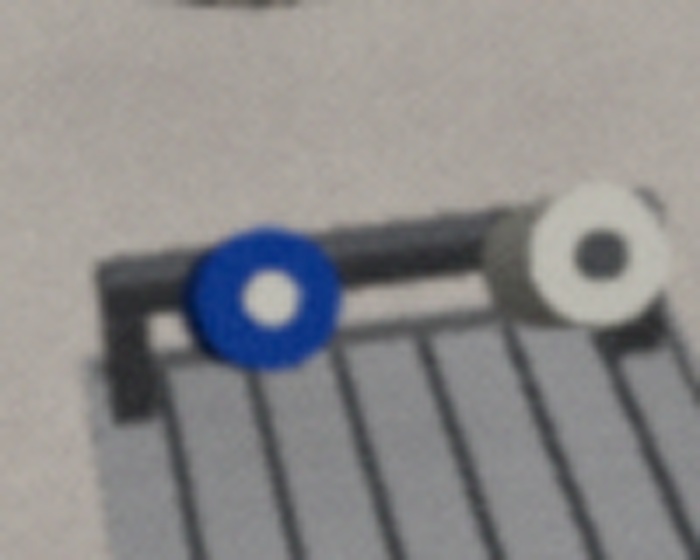

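```bash
python3 -m creep '-40 -10 0 0 85; -90 -30 0 0 85; -140 -50 0 0 85; -190 -80 0 0 85; -240 -110 0 0 85; -290 -140 0 0 85; -330 -160 0 0 85; -330 -160 0 0 85; -330 -160 0 0 85'; python3 go.py
python3 - <<'E'
from h import *
im=cams.grab_frame("top"); cv2.imwrite(f"pics/t14.png",cv2.resize(im[170:280,225:345],None,fx=5,fy=5,interpolation=cv2.INTER_CUBIC)[:,:,::-1])
im=cams.grab_frame("scene")
cv2.imwrite(f"pics/s14.png",cv2.resize(im[160:240,220:320],None,fx=5,fy=5,interpolation=cv2.INTER_CUBIC)[:,:,::-1])
a=np.array([np.cos(.611),0,np.sin(.611)]);n=np.array([-np.sin(.611),0,np.cos(.611)])
f=lambda p:((p-[225,170]+.5)*5-.5).round(1)
for T in((.592,.0462,.147),(.591,-.0835,.147)):
  for s in(0,.008): print(s,*[f(proj('top',np.array(T)+(k+s)*a+h*n)) for k,h in((.013,-.0145),(.005,.0135),(.005,-.0425),(-.105,.0135))])
E
```

```text
time_s: 27.08
position: [0.3826, -0.4096, 0.3092]
eef_rot: [0.71, 0.704, 0.016, 0.02]
force: [-0.0, -0.1, 0.5]
finger_gap: 0.0852
t 27.07 pos [ 0.3826 -0.4096  0.3092] xang 89.46 zaxis [ 0.0508 -0.0061 -0.9987] F [-0.  -0.1  0.5] gap 85.2 j [-0.98  0.24  0.1   1.39  0.04 -0.97]
0 [175.1 160.5] [173.9 199.7] [177.3 150.3] [181.3 384.2]
0.008 [174.5 146.4] [173.3 185.5] [176.8 136.6] [180.8 371.5]
0 [428.3 158.4] [432.6 197.5] [423.4 148.3] [426.8 381.9]
0.008 [428.7 144.3] [433.1 183.3] [423.8 134.7] [427.2 369.1]
```

View pics/t14.png

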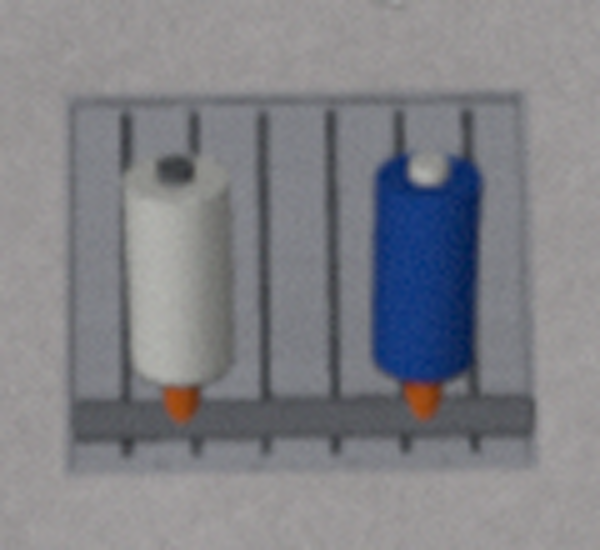

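```bash
python3 -c "
from workcell import finish_job; print(finish_job())"
```

```text
the job is handed in; nothing more can be done
None
```

Both bowls are hanging mouth-down on pegs of their own: white on peg 1 (left), blue on peg 2 (right). I handed the job in at about 27 s, and no verdict was reported.

**How it was done:** I gripped each bowl across its sides. I then pressed it onto its peg from above until it lay parallel to the peg, measured at 35.5° for white and 36° for blue. I slid it over the tip until I felt the tip meet the closed end (about 8–10 N along the peg), lowered it onto the peg and released it.

**Last checks:**
- **Top view:** the mouth rims are within about 1 mm of where they should be when fully seated. The bosses are within about 3 mm, on the "further home" side.
- **Scene view:** each boss is about 1 pixel (2–3 mm) from its predicted position, which is about the limit of the calibration.
- **Robot:** the arm is clear with the gripper open, and the tool force reads near zero.
- **Bystanders:** the wrench, cartridge, grease jar and turquoise look-alike showed no visible movement in the scene picture taken after the second release. I judged this by eye and did not measure it.

No check failed. The tool had picked up about 3° of tilt from the contact pushes, which I allowed for in the moves.

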